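# Gauge a milling blank and set the height marker

### The arm

A 6-joint arm with a two-finger parallel gripper is mounted at the origin on a cart in front of the work surface, level with it; the furniture and walls round the work are solid. World frame = base frame: x ahead of the robot, y to its left, z up, the work surface at z = 0. Lengths are in mm, angles in degrees, forces in N, time in s.
With the tool pointing down it reaches from about 350 to 850 mm from the base axis. Payload 8.1 kg.
Tool frame: the origin (TCP) lies midway between the tips of the shut fingers; the grasp point (between the pads) lies 19 mm behind it; z points along the fingers, y is the line along which they close (so a half turn about z gives the same grasp; the last joint's range is limited). The gripper opens to 85 mm and grips with 20 to 120 N. Pads are 22 mm wide; open, the fingers measure 114 mm over their backs; the gripper's body (76 mm by 85 mm) begins 54 mm behind the grasp point. The pads swing forward as they close: fully open they stand 13 mm farther back than shut.
Start: joints at [61.857, 7.471, 85.268, -0, 87.261, -4.893], TCP at [236.832, 551.285, 195.792] pointing down, gripper open.
Joint ranges: [-169.43, 169.43], [-51.17, 129.36], [1.28, 143.12], [-76.62, 256.62], [0, 156.53], [-152.29, 152.29]. Speed limits (degrees/s): [136.94, 136.94, 159.86, 180, 180, 180].

### API

Orientations are given as [roll, pitch, yaw] about the fixed x, y, z axes, in that order (R = Rz(yaw) Ry(pitch) Rx(roll)).
In Python, from bench import sensors, optics, r gives the robot as it stands.
- The arm moves only by the tool apply_moves, never from a script. Its argument "targets" is a list of rows, each a list of 7 numbers: the shift along the tool's x, y, z in mm, then the turn, a rotation vector about the tool's x, y, z in rad, then the closure, from 0 (fully open) to 1 (shut). In form: [[x, y, z, wx, wy, wz, claw], ...]. A call has 1 to 20 rows; each row shifts and turns the commanded pose from where the row before left it, along the tool's axes as they then stand; what a row does not reach is not made up. A row lasts 1/8 s, in which the tool goes at most 62.5 mm and 10.7 degrees, less where a joint would pass 70% of its speed; a pose out of reach is approached as far as the arm can. A call is refused whole if a number of a shift passes 62.5 or a number of a turn 0.188, either way. A call with a gripper value outside its range is refused whole. The fingers move at their own pace and stop on an object; "force" is the grip in N (left out, the last holds). Time passes only in rows, so rows that do not move let the fingers close. It gives the time, the measured TCP pose, the force, the opening and the grip force at its end, in the units of the state.
- sensors.sense(): the state, without advancing time (a new reading comes with each control period).
- optics.snapshot(name): name is "side" or "top" or "wrist"; returns the picture (420x560x3 uint8, red, green, blue); there is no depth.
- optics.get_calibration(name): a dict with "camera_matrix" (3x3 intrinsics, pixels), "dist_coeffs" ([k1, k2, p1, p2, k3] as OpenCV has them; the pictures are not rectified), "pose" (4x4, takes a point from camera to world coordinates). Camera axes: x right, y down, z forward; pixel columns grow to the right and rows downward; lengths in mm; the calibration is good to about 2 mm. A picture is of the moment at which its call begins: read the wrist's pose just before it. get_calibration takes no time and is no camera call; for the wrist camera it gives the pose at the moment of the call.
- r.hand_in(): hands the job in; it is judged then, once.
The state is a dict: "time": time; "joint_pos": joint angles; "qd": joint speeds; "joint_efforts": joint torques, N m; "tool_pos": TCP position; "tcp_rot": TCP orientation; "ft_force": force on the tool from outside, world axes, zero at the start; "wrist_torque": the same for the moment, N m; "finger_gap": finger opening in mm; "grip_force": force on a finger pad.
Only numpy, scipy, OpenCV 4.12 (cv2) and the standard library are available. Lean on these libraries where they do the work, as an engineer would, in place of code of your own. Each camera call takes 0.05 s, during which the arm holds its last target. There are 200 camera calls.

### The job

Check the thicker of the two ceramic milling blanks before it goes to the mill: lay it flat in the middle of the dark reference plate, stand the bridge gauge across it with both feet flat on the plate and its sprung pin resting on the blank, let go, and then slide the square marker up its post until its top is level with the top of the pin's pointer, leaving the marker there. Afterwards stand the gauge upright on the bare worktop again and lay the blank flat in the free half of the grey case pan, beside the jaw model. Leave the thinner blank and the jaw model where they are.

Things in the scene. Friction and masses are not known exactly. Their poses are not given: they have to be found in the camera images.
- plate: Fixed dark granite reference plate, 120 (x) x 160 (y) x 16 mm; origin at the centre of its underside, so its top is 16 mm above the origin.
- gauge: Loose aluminium bridge gauge, 0.45 kg, 108 mm long in its y; origin midway between its feet, at their underside. Two steel feet (40 mm in x, 16 mm in y, centred at y = -46 and +46 mm), 76 mm clear between them; bridge from 38 to 50 mm up. On it in the middle the housing, 28 (x) x 40 (y) mm, 50 to 74 mm up: carry it by this, gripped across x. Sprung pin on its axis; graduated post at y = +44 mm.
- housing_top (a point): Centre of the top of the gauge's housing, 74 mm above the gauge's origin; axes as the gauge.
- gauge_pin (a joint): Lift of the gauge's sprung pin in m (0 to 0.023), growing upwards. At 0 its foot (a 14 mm disc) hangs 8 mm above the underside of the gauge's feet; with the gauge standing over a part this reads the part's height less 8 mm. A light spring (about 0.3 N, rising to 0.8 N) pushes it down.
- pin_foot (a point): Centre of the underside of the pin's foot, on the gauge's axis.
- pointer_top (a point): Top face of the flat dark pointer on the pin's head, near its end by the post (34 mm from the pin's axis towards +y of the gauge); 81 mm above the gauge's origin plus the pin's lift.
- gauge_marker (a joint): Height of the marker on the post in m (0 to 0.023), growing upwards; it stays where it is left (about 1.2 N of friction). When it equals gauge_pin, the marker's top is level with the pointer's top.
- marker_top (a point): Centre of the top face of the marker, a black ribbed collar 14 x 14 x 26 mm high with a bright top edge, round the post at y = +44 mm of the gauge; 81 mm above the gauge's origin plus the marker's joint value. The post (6 mm thick, top 105 mm above the origin) sticks out above it. Both its x sides are free: pinch it across x from above.
- thick_blank: Loose ivory milling blank, block 65 (x) x 40 (y) x 24 mm high, 0.19 kg, with a steel holder stub (12 mm flange, 7 mm pin, 15 mm long in all) on its -x end at half height; origin at the centre of the block's underside. The thicker one.
- thin_blank: Another ivory milling blank with the same outline and stub, but only 15 mm high; origin at the centre of the block's underside. Stays where it is.
- pan: Fixed grey plastic case pan, 200 (x) x 140 (y) x 22 mm high outside, walls and floor 3 mm; origin at the centre of its underside. Its half towards +x holds the jaw model, its half towards -x is free.
- pan_free (a point): Point on the inner floor of the pan in its free part, 30 mm from the pan's centre towards its -x, 3 mm above its underside; around it there is room for the blank lying along the pan's x (inner wall at x = -97 mm, jaw model from about x = +20 mm; 134 mm wide); axes as the pan.
- jaw_model: Loose pink and white jaw model, 63 x 76 x 22 mm, lying in the pan's +x half; origin at the centre of its underside. Stays where it is.

How it is judged (in metres and radians):
On the way, in this order (a step that is already met when the one before it is completed fails the run):
1. the thicker blank lies flat on the reference plate, near its middle, let go (z of thick_blank in the frame of plate between 0.014 and 0.018 m and angle between thick_blank's own z axis and vertical below 0.06 rad and horizontal distance between thick_blank and plate below 0.04 m and contact force between the fingers and thick_blank below 0.05 N and linear speed of thick_blank below 0.02 m/s), for 0.2 s.
2. the gauge stands by itself with both feet flat on the plate and its pin on the blank, reading the blank's height (z of thick_blank in the frame of plate between 0.014 and 0.018 m and angle between thick_blank's own z axis and vertical below 0.06 rad and z of gauge in the frame of plate between 0.0145 and 0.0175 m and angle between gauge's own z axis and vertical below 0.04 rad and contact force between gauge and thick_blank above 0.15 N and value of joint gauge_pin between 0.0145 and 0.0175 m and contact force between the fingers and gauge below 0.05 N and linear speed of gauge below 0.02 m/s), for 0.2 s.
3. the marker is level with the pin's pointer (within 2 mm) and let go, while the gauge still stands on the plate with its pin on the blank (z of thick_blank in the frame of plate between 0.014 and 0.018 m and angle between thick_blank's own z axis and vertical below 0.06 rad and z of gauge in the frame of plate between 0.0145 and 0.0175 m and angle between gauge's own z axis and vertical below 0.04 rad and contact force between gauge and thick_blank above 0.15 N and value of joint gauge_pin between 0.0145 and 0.0175 m and contact force between the fingers and gauge below 0.05 N and z of marker_top in the frame of pointer_top between -0.002 and 0.002 m), for 0.2 s.
4. the gauge stands upright on the worktop again, let go (height (world z) of gauge between -0.002 and 0.002 m and angle between gauge's own z axis and vertical below 0.04 rad and contact force between the fingers and gauge below 0.05 N and linear speed of gauge below 0.02 m/s), for 0.2 s.
At the end, for the whole second after the job is handed in: The thicker blank lies flat on the floor of the case pan, beside the jaw model, let go and at rest; the gauge stands upright on the worktop, let go; the marker is still where the blank's reading put it (joint 16 mm, within 2.5 mm) (all of step 4 and x of thick_blank in the frame of pan between -0.075 and 0.03 m and y of thick_blank in the frame of pan between -0.055 and 0.055 m and z of thick_blank in the frame of pan between 0.001 and 0.006 m and angle between thick_blank's own z axis and vertical below 0.08 rad and linear speed of thick_blank below 0.02 m/s and contact force between the fingers and thick_blank below 0.05 N and value of joint gauge_marker between 0.0135 and 0.0185 m); the robot touches nothing.
It fails at once if the thinner blank is moved by more than 15 mm (distance of thin_blank from where it was at the start of the episode above 0.015 m).
It fails at once if the jaw model is moved by more than 15 mm (distance of jaw_model from where it was at the start of the episode above 0.015 m).
It also fails if it takes over 72 s, if anything falls off the work surface, if the arm or the gripper's body presses on something with over 40 N, if the wrist force passes 120 N, or if a joint passes its speed limit or range.

## Working session

There is one attempt and no reset: what is moved stays moved. The work goes in short steps, Python scripts to look and compute and a tool call to move; the robot and the scene stay as the last step left them, time stands still between calls to the robot, and variables do not carry over. Pictures are saved under pics/ and viewed, at most 10 in all, crops included, and the job is handed in when it is done.

Besides the shell and the picture viewer there is one more tool, called after "Request:" as name(argument=value, ...) on one line, values as JSON. apply_moves: Moves the arm, as the interface text tells. Its arguments: {"type":"object","properties":{"targets":{"type":"array"},"force":{"type":"number"}},"required":["targets"]}

```bash
mkdir -p pics
cat > h.py <<'E'
import numpy as np, cv2
from bench import sensors, optics, r
def snap(n,f):
    im=optics.snapshot(n); cv2.imwrite('pics/'+f+'.png',im[:,:,::-1]); return im
def ray(c,px):
    K=np.array(c['camera_matrix'],float);d=np.array(c['dist_coeffs'],float);T=np.array(c['pose'],float)
    u=cv2.undistortPoints(np.array(px,float).reshape(-1,1,2),K,d).reshape(-1,2)
    v=np.c_[u,np.ones(len(u))]@T[:3,:3].T
    return T[:3,3],v
def onz(c,px,z):
    o,v=ray(c,px); return o+v*((z-o[2])/v[:,2])[:,None]
def tri(c1,p1,c2,p2):
    o1,v1=ray(c1,p1);o2,v2=ray(c2,p2);out=[]
    for a,b in zip(v1,v2):
        s=np.linalg.lstsq(np.c_[a,-b],o2-o1,rcond=None)[0]
        P,Q=o1+s[0]*a,o2+s[1]*b; out.append(np.r_[(P+Q)/2,np.linalg.norm(P-Q)])
    return np.array(out)
def proj(c,P):
    T=np.linalg.inv(np.array(c['pose'],float))
    return cv2.projectPoints(np.array(P,float).reshape(-1,1,3),cv2.Rodrigues(T[:3,:3])[0],T[:3,3],np.array(c['camera_matrix'],float),np.array(c['dist_coeffs'],float))[0].reshape(-1,2)
E
python3 - <<'E'
from h import *
np.set_printoptions(precision=1,suppress=True)
for n in ['side','top','wrist']:
    c=optics.get_calibration(n); print(n,np.array(c['camera_matrix']),np.array(c['pose'])); snap(n,n+'0')
print(sensors.sense())
E
```

```text
side [[502.8   0.  281.6]
 [  0.  502.8 201.4]
 [  0.    0.    1. ]] [[   0.     0.9   -0.5 1102.5]
 [   1.    -0.     0.    55.8]
 [  -0.    -0.5   -0.9 1023.1]
 [   0.     0.     0.     1. ]]
top [[394.4   0.  278. ]
 [  0.  394.4 202. ]
 [  0.    0.    1. ]] [[ -0.   -1.    0.2 378.9]
 [ -1.    0.   -0.   64.1]
 [  0.   -0.2  -1.  996.4]
 [  0.    0.    0.    1. ]]
wrist [[304.9   0.  278. ]
 [  0.  304.9 208.4]
 [  0.    0.    1. ]] [[  0.4   0.9   0.3 168.9]
 [  0.9  -0.4  -0.1 579.6]
 [ -0.    0.3  -1.  371.8]
 [  0.    0.    0.    1. ]]
{'time': 0.15, 'joint_pos': array([61.9,  7.5, 85.3,  0. , 87.3, -4.9]), 'qd': array([ 0. , -0.1, -0.1, -0.1,  0.1,  0. ]), 'joint_efforts': array([  0. , -57. , -50.1,  -0. ,   0. ,  -0. ]), 'tool_pos': array([236.6, 550.9, 194.9]), 'tcp_rot': array([-179.9,   -0. ,  156.8]), 'ft_force': array([-0.2, -0.1,  0.1]), 'wrist_torque': array([-0., -0.,  0.]), 'grip_force': 0.0, 'finger_gap': 85.37338144779328}
```

View pics/top0.png

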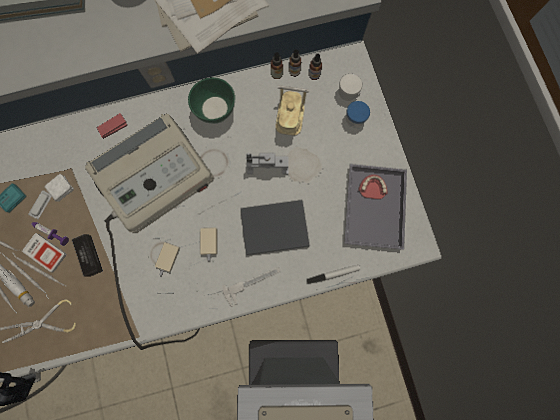

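View pics/side0.png

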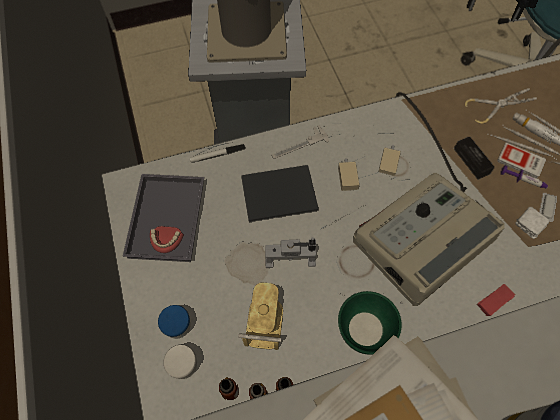

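The top view shows the blanks at (208,242) and (167,258), the plate at (275,228), the gauge at (267,162) with its post at the left end, and the pan at (375,207) with the jaw at its upper end. In the side view the blanks are at (348,174) and (391,161), the gauge at (292,250), the plate at (280,192) and the pan at (166,218).

```bash
cat > m.py <<'E'
from h import *
np.set_printoptions(precision=1,suppress=True)
T=cv2.imread('pics/top0.png');S=cv2.imread('pics/side0.png')
def up(im,x,y,w,h,W,H): return cv2.resize(im[y:y+h,x:x+w],(W,H),interpolation=cv2.INTER_CUBIC)
a=up(T,145,222,80,60,400,300); b=up(S,325,140,80,60,400,300)
c=up(T,235,140,64,48,400,300); d=up(S,255,228,72,54,400,300)
cv2.imwrite('pics/crops.png',np.vstack([np.hstack([a,b]),np.hstack([c,d])]))
def blobs(im,box,mask):
    x,y,w,h=box; m=mask(im[y:y+h,x:x+w].astype(int)).astype(np.uint8)
    n,l,s,ce=cv2.connectedComponentsWithStats(m)
    for i in range(1,n):
        if s[i,4]>120:
            cs,_=cv2.findContours((l==i).astype(np.uint8),cv2.RETR_EXTERNAL,cv2.CHAIN_APPROX_NONE)
            R=cv2.minAreaRect(cs[0]); print(s[i,4],ce[i]+[x,y],R[1],'\n',cv2.boxPoints(R)+[x,y])
iv=lambda m:(m[...,2]-m[...,0]>28)&(m[...,2]>120)
print('top');blobs(T,(140,215,90,70),iv);print('side');blobs(S,(325,140,90,65),iv)
dk=lambda m:m.max(2)<75
print('plate top');blobs(T,(232,190,90,75),dk);print('plate side');blobs(S,(230,155,100,75),dk)
E
python3 m.py
```

```text
top
396 [207.9 240.5] (25.0, 15.0) 
 [[200. 228.]
 [215. 228.]
 [215. 253.]
 [200. 253.]]
402 [166.4 256.5] (15.227017402648926, 26.554433822631836) 
 [[154.4 266. ]
 [164.3 241.3]
 [178.4 247. ]
 [168.6 271.6]]
side
363 [389.6 159.8] (16.261791229248047, 22.216814041137695) 
 [[379.1 168.7]
 [384.2 147.1]
 [400.  150.8]
 [395.  172.5]]
391 [348.6 173.5] (24.331050872802734, 16.439897537231445) 
 [[338.5 162.8]
 [354.7 160.1]
 [358.7 184.1]
 [342.5 186.8]]
plate top
2986 [274.  227.7] (47.65898895263672, 63.49818420410156) 
 [[239.1 208.6]
 [301.9 199.6]
 [308.7 246.8]
 [245.8 255.7]]
plate side
3321 [278.8 193.1] (48.16890335083008, 71.0203628540039) 
 [[240.6 174.9]
 [310.7 163.2]
 [318.6 210.7]
 [248.6 222.4]]
```

View pics/crops.png

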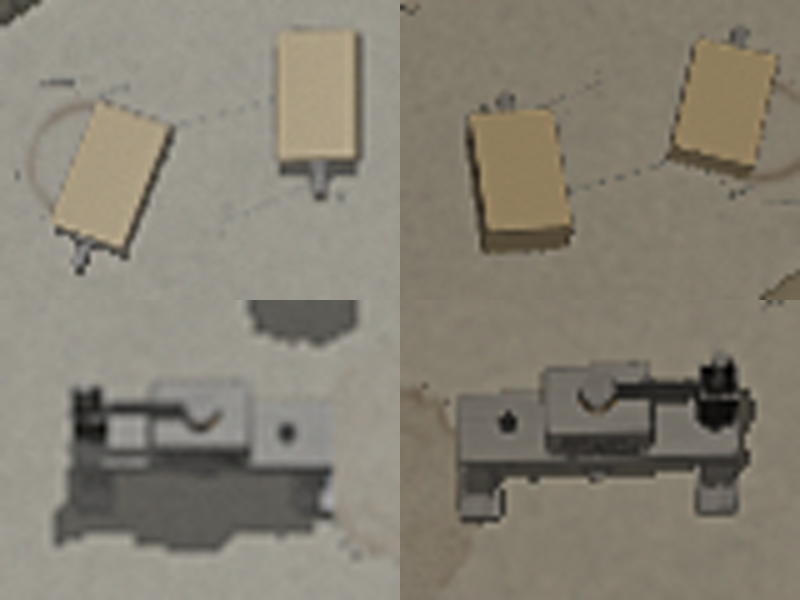

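Measured corners (crop scales 5, 5, 6.25 and 5.56): the right-hand blank in the top view shows the deeper side faces, so it looks like the thick one. The gauge's black marker and post are at its +y end. I'll triangulate.

```bash
cat > t.py <<'E'
from h import *
np.set_printoptions(precision=1,suppress=True)
ct,cs=optics.get_calibration('top'),optics.get_calibration('side')
A=lambda p,s,o:(np.array(p,float)+.5)/s-.5+o
def rep(n,pt,ps):
    X=tri(ct,pt,cs,ps); c=X[:,:3].mean(0)
    e=[X[1,:2]-X[0,:2],X[2,:2]-X[3,:2]]; f=[X[0,:2]-X[3,:2],X[1,:2]-X[2,:2]]
    ang=lambda v:np.degrees(np.arctan2(v[1],v[0]))
    print(n,c,'res',X[:,3],'z',X[:,2],'len',[np.linalg.norm(v) for v in e+f],'yaw',[ang(v) for v in f],[ang(v)+90 for v in e])
rep('R',A([(279,30),(358,30),(357,160),(278,158)],5,(145,222)),A([(170,226),(82,232),(69,117),(152,110)],5,(325,140)))
rep('L',A([(100,102),(173,125),(127,248),(53,222)],5,(145,222)),A([(354,165),(273,148),(295,40),(375,57)],5,(325,140)))
rep('H',A([(155,84),(247,82),(247,148),(152,148)],6.25,(235,140)),A([(250,132),(147,137),(145,67),(250,67)],5.556,(255,228)))
tp=cv2.imread('pics/top0.png');sp=cv2.imread('pics/side0.png')
P=[[239.1,208.6],[301.9,199.6],[308.7,246.8],[245.8,255.7]];Q=[[318.6,210.7],[248.6,222.4],[240.6,174.9],[310.7,163.2]]
rep('plate',P,Q)
for nm,c,q in(('t',ct,P),('s',cs,Q)): print(nm,onz(c,q,16).mean(0),onz(c,q,16))
# pan: purple-grey mask
for nm,im,c,b in(('top',tp,ct,(335,155,85,105)),('side',sp,cs,(112,165,105,105))):
    x,y,w,h=b;g=im[y:y+h,x:x+w].astype(int)
    m=((g[...,0]-g[...,1]>2)&(g.max(2)<130)).astype(np.uint8)
    m=cv2.morphologyEx(m,cv2.MORPH_OPEN,np.ones((3,3),np.uint8))
    cc,_=cv2.findContours(m,cv2.RETR_EXTERNAL,cv2.CHAIN_APPROX_NONE);k=max(cc,key=cv2.contourArea)
    R=cv2.minAreaRect(k);bx=cv2.boxPoints(R)+[x,y];print(nm,R,bx);print(onz(c,bx,22),onz(c,bx,22).mean(0))
a=cv2.resize(tp[155:260,335:420],(425,525),interpolation=2);b=cv2.resize(sp[165:270,112:217],(375,375),interpolation=2);b=np.vstack([b,cv2.resize(tp[225:240,280:295],(375,150))])
cv2.imwrite('pics/pan.png',np.hstack([a,b]))
E
python3 t.py
```

```text
R [495.8 233.6  24.6] res [0.1 1.3 0.2 0.7] z [26.1 24.3 21.8 26. ] len [np.float64(39.69540896838458), np.float64(38.470828360554), np.float64(63.42056482648719), np.float64(64.25600450623519)] yaw [np.float64(1.1382585311203708), np.float64(0.024141920937300398)] [np.float64(0.0752660074862348), np.float64(-1.1852986761110031)]
L [457.7 336.4  16.1] res [1.5 2.1 1.2 0.8] z [16.1 15.6 15.8 17.2] len [np.float64(38.50358187220212), np.float64(38.829391412854704), np.float64(62.48018987289164), np.float64(63.555405629379905)] yaw [np.float64(-18.183285640402932), np.float64(-17.891279316141187)] [np.float64(-17.48748135154058), np.float64(-19.078719448440225)]
H [692.   87.5  73.7] res [0.2 1.8 1.3 0.4] z [73.3 73.9 75.  72.8] len [np.float64(37.06733430167459), np.float64(38.145228781538876), np.float64(26.276004275157344), np.float64(27.571449161359517)] yaw [np.float64(-3.045643269155867), np.float64(-0.6816630483978315)] [np.float64(0.5904672117909087), np.float64(-1.425005378915401)]
plate [529.9  71.7  11.2] res [1.5 0.1 2.1 8.4] z [ 5.9  7.2 13.6 18. ] len [np.float64(162.03603385069493), np.float64(162.7787240581476), np.float64(121.87575432422808), np.float64(123.0389625489078)] yaw [np.float64(6.814065813821776), np.float64(7.1686738322229235)] [np.float64(7.944404779885261), np.float64(7.530590024859535)]
t [528.8  71.1  16. ] [[577.4 159.2  16. ]
 [599.8  -0.6  16. ]
 [479.5 -15.1  16. ]
 [458.5 140.9  16. ]]
s [532.2  72.3  16. ] [[584.7 157.7  16. ]
 [606.1  -0.5  16. ]
 [481.2 -17.3  16. ]
 [457.  149.3  16. ]]Traceback (most recent call last):
  File "t.py", line 22, in <module>
    cc,_=cv2.findContours(m,cv2.RETR_EXTERNAL,cv2.CHAIN_APPROX_NONE);k=max(cc,key=cv2.contourArea)
                                                                       ~~~^^^^^^^^^^^^^^^^^^^^^^^^
ValueError: max() iterable argument is empty
```

Request:
apply_moves(targets=[[0,0,0,0,0,-0.135,0],[0,0,0,0,0,-0.135,0],[0,0,0,0,0,-0.135,0],[-32,-40,0,0,0,0,0],[-32,-40,0,0,0,0,0],[-32,-40,0,0,0,0,0],[-32,-40,0,0,0,0,0],[-32,-40,0,0,0,0,0],[-32,-40,0,0,0,0,0],[-32,-40,0,0,0,0,0],[-35,-38,0,0,0,0,0],[0,0,0,0,0,0,0],[0,0,0,0,0,0,0]], force=40)

```text
time: 1.78
tool_pos: [495.2, 233.2, 195.4]
tcp_rot: [180.0, -0.1, 179.9]
ft_force: [0.2, 0.1, -0.3]
finger_gap: 85.7
grip_force: 0.0
```

```bash
sed -i "s/g\[...,0\]-g\[...,1\]>2)&(g.max(2)<130)/g.max(2)<115)/" t.py; python3 t.py | tail -14
python3 - <<'E'
from h import *
np.set_printoptions(precision=1,suppress=True)
im=snap('wrist','w1');print(np.array(optics.get_calibration('wrist')['pose']))
E
```

```text
[408.3 168. ]
 [403.  252.4]]
[[ 474.1  -97.1   22. ]
 [ 692.1 -120.1   22. ]
 [ 681.  -278.    22. ]
 [ 463.2 -247.7   22. ]] [ 577.6 -185.7   22. ]
side ((52.61310577392578, 52.41809844970703), (71.56969451904297, 92.02946472167969), 9.090277671813965) [[122.  257.2]
 [136.5 166.3]
 [207.2 177.6]
 [192.7 268.5]]
[[ 678.4 -271.9   22. ]
 [ 448.8 -261.7   22. ]
 [ 488.4  -94.5   22. ]
 [ 711.6 -119.9   22. ]] [ 581.8 -187.    22. ]
[[ -0.    1.    0.3 421.2]
 [  1.    0.    0.  233.1]
 [  0.    0.3  -1.  372.5]
 [  0.    0.    0.    1. ]]
```

View pics/w1.png

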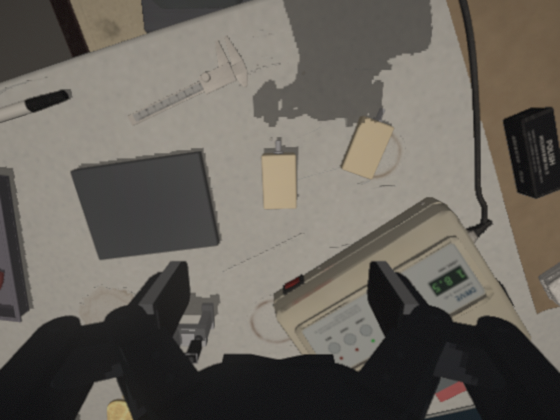

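View pics/pan.png

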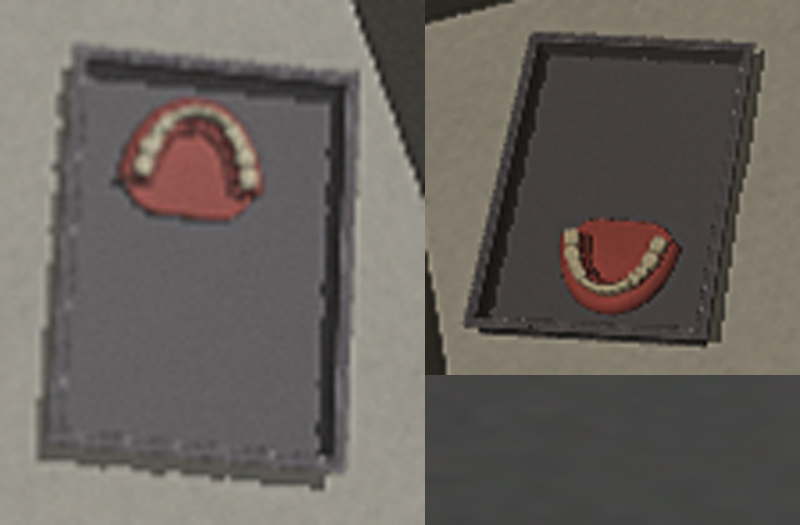

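The wrist view shows the thick blank at (280,181), stub towards the robot, and the thin one at (368,148). In the pan crop, the rim corners are at about (77,47), (357,75), (340,470) and (45,440) in the left panel, and (535,35), (757,45), (712,340) and (467,325) in the right one.

```bash
cat > p.py <<'E'
from h import *
np.set_printoptions(precision=1,suppress=True)
ct,cs,cw=[optics.get_calibration(n) for n in('top','side','wrist')]
pt=(np.array([(77,47),(357,75),(340,470),(45,440)],float)+.5)/5-.5+(335,155)
ps=(np.array([(287,340),(42,325),(110,35),(332,45)],float)+.5)/3.571-.5+(112,165)
for X in(tri(ct,pt,cs,ps),onz(ct,pt,22),onz(cs,ps,22)):
    print(X,X.mean(0)); f=X[0]-X[3]+X[1]-X[2];print('yaw',np.degrees(np.arctan2(f[1],f[0])))
im=cv2.imread('pics/w1.png').astype(int)
m=((im[...,2]-im[...,0]>28)&(im[...,2]>120)).astype(np.uint8);m[:, :240]=0;m[:,400:]=0;m[:120]=0;m[220:]=0
n,l,s,ce=cv2.connectedComponentsWithStats(m)
for i in range(1,n):
    if s[i,4]>300:
        k=cv2.findContours((l==i).astype(np.uint8),0,1)[0][0];R=cv2.minAreaRect(k);b=cv2.boxPoints(R)
        print(s[i],onz(cw,b,24),onz(cw,b,24).mean(0))
E
python3 p.py
```

```text
[[ 692.  -124.3   22.6    4.5]
 [ 675.8 -269.6   24.3    2.1]
 [ 472.5 -246.4   23.     1.5]
 [ 488.4 -100.7   24.3    0.8]] [ 582.2 -185.2   23.6    2.2]
yaw -6.56442234288684
[[ 692.3 -126.7   22. ]
 [ 676.5 -271.5   22. ]
 [ 472.6 -247.5   22. ]
 [ 488.7 -101.5   22. ]] [ 582.5 -186.8   22. ]
yaw -6.882643490279747
[[ 691.9 -122.1   22. ]
 [ 674.9 -269.3   22. ]
 [ 472.  -245.9   22. ]
 [ 487.  -100.6   22. ]] [ 581.5 -184.5   22. ]
yaw -6.278985394926898
[ 342  120   52   59 1836] [[478.6 305.4  24. ]
 [419.1 326.6  24. ]
 [432.7 362.3  24. ]
 [493.7 342.5  24. ]] [456.  334.2  24. ]
[ 261  155   36   54 1810] [[463.6 213.7  24. ]
 [462.6 252.3  24. ]
 [526.3 255.   24. ]
 [527.4 214.3  24. ]] [495.  233.9  24. ]
```

Request:
apply_moves(targets=[[0,0.7,36,0,0,0,0],[0,0,36,0,0,0,0],[0,0,36,0,0,0,0],[0,0,36,0,0,0,0],[0,0,30,0,0,0,0],[0,0,18,0,0,0,0],[0,0,2,0,0,0,0],[0,0,0,0,0,0,1],[0,0,0,0,0,0,1],[0,0,0,0,0,0,1],[0,0,0,0,0,0,1],[0,0,0,0,0,0,1],[0,0,0,0,0,0,1]], force=40)

```text
time: 3.45
tool_pos: [495.5, 233.8, 1.8]
tcp_rot: [-180.0, -0.0, 180.0]
ft_force: [0.3, 0.1, 0.3]
finger_gap: -0.0
grip_force: 0.0
```

Run:
```python
from h import *
a=snap('wrist','w2');b=snap('side','s2');print(sensors.sense()['finger_gap'])
im=np.hstack([cv2.resize(a,(400,300)),cv2.resize(b[130:230,300:433],(400,300))]);cv2.imwrite('pics/c2.png',im[:,:,::-1])
```

```text
0.0009260020670433218
```

View pics/c2.png

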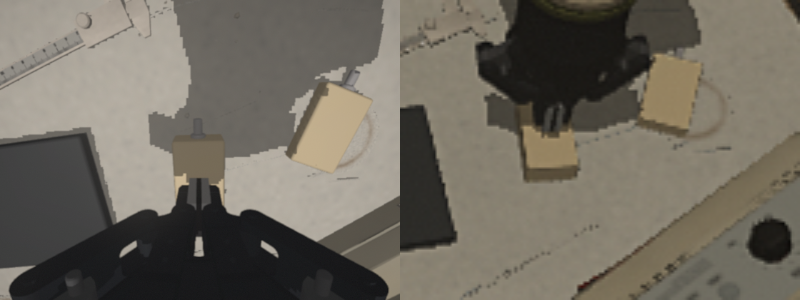

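The wrist half shows the shut fingers over the blank with tips at about (280,252) full-frame. The side half shows the tips at about (352,173), apparently on or above the blank's top. The blank hasn't moved. I'll triangulate the fingertips to see where they really are.

Run:
```python
from h import *
np.set_printoptions(precision=1,suppress=True)
cs,cw=optics.get_calibration('side'),optics.get_calibration('wrist')
print(tri(cw,[[280,252]],cs,[[352,173]]))
P=[[495.5,233.8,z] for z in(0,10,24,30,40)]
print(proj(cw,P),proj(cs,P),sensors.sense())
a=cv2.imread('pics/w2.png')[180:400,200:360];b=cv2.imread('pics/s2.png')[135:201,325:381]
cv2.imwrite('pics/c3.png',np.hstack([cv2.resize(a,(400,550),interpolation=2),cv2.resize(b,(400,550),interpolation=2)]))
```

```text
[[494.3 238.3  25.2   8.2]]
[[279.  237.8]
 [279.1 244.2]
 [279.1 254.4]
 [279.2 259.2]
 [279.2 268.1]] [[347.2 179. ]
 [347.6 176.8]
 [348.3 173.7]
 [348.6 172.3]
 [349.1 170. ]] {'time': 3.55, 'joint_pos': array([ 19.9,  10. , 103.8,   0. ,  66.2, -70.1]), 'qd': array([ 0.1,  0. ,  0.1, -0. ,  0. , -0.1]), 'joint_efforts': array([ -0. , -53. , -43.9,  -0. ,   0. ,   0. ]), 'tool_pos': array([495.6, 233.7,   1.7]), 'tcp_rot': array([-180.,   -0.,  180.]), 'ft_force': array([0.2, 0. , 0.3]), 'wrist_torque': array([-0.1,  0. ,  0. ]), 'grip_force': 0.0, 'finger_gap': 0.0009260020670433218}
```

View pics/c3.png

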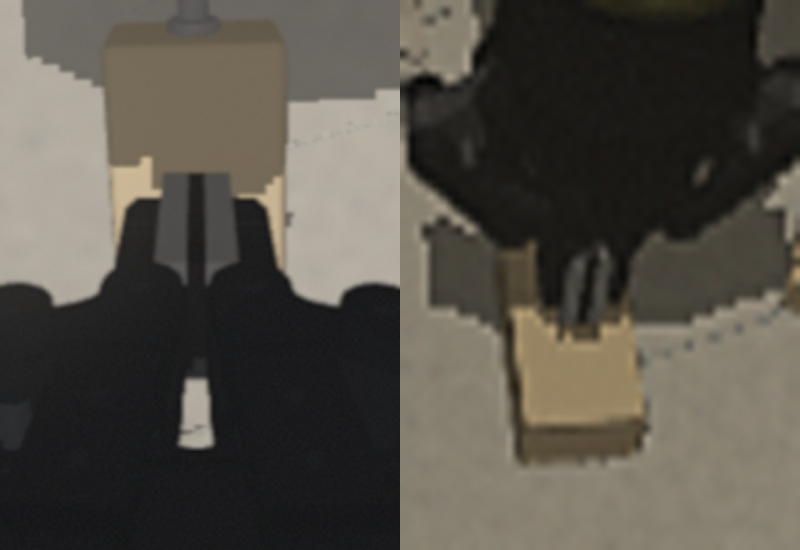

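The tips end right at the blank's top face in both views, so I can't tell whether the reported height is off. I'll probe the bare worktop beside the blank with shut fingers to calibrate the tip height.

Request:
apply_moves(targets=[[0,0,-30,0,0,0,1],[0,0,-30,0,0,0,1],[0,-25,0,0,0,0,1],[0,-24,0,0,0,0,1],[0,0,25,0,0,0,1],[0,0,20,0,0,0,1],[0,0,0,0,0,0,1]])

```text
time: 4.42
tool_pos: [493.8, 184.2, 15.0]
tcp_rot: [-179.9, -0.2, 179.9]
ft_force: [-0.3, 1.3, -0.4]
finger_gap: 0.1
grip_force: 0.0
```

Run:
```python
from h import *
np.set_printoptions(precision=1,suppress=True)
a=snap('wrist','w3');b=snap('side','s3');st=sensors.sense();p=st['tool_pos'];print(p,st['ft_force'])
cs,cw=optics.get_calibration('side'),optics.get_calibration('wrist')
P=[[p[0],p[1],p[2]+d] for d in(0,10,20)]
A,B=a.copy(),b.copy()
for q in proj(cw,P): cv2.circle(A,tuple(int(round(v)) for v in q),2,(255,0,0),-1)
for q in proj(cs,P): B[int(round(q[1])),int(round(q[0]))]=(255,0,0)
A=cv2.resize(A[180:400,200:360],(400,550),interpolation=2);B=cv2.resize(B[140:206,305:353],(400,550),interpolation=0)
cv2.imwrite('pics/c4.png',np.hstack([A,B])[:,:,::-1])
```

```text
[495.6 184.8  17.2] [-0.5 -0.2  1.7]
```

View pics/c4.png

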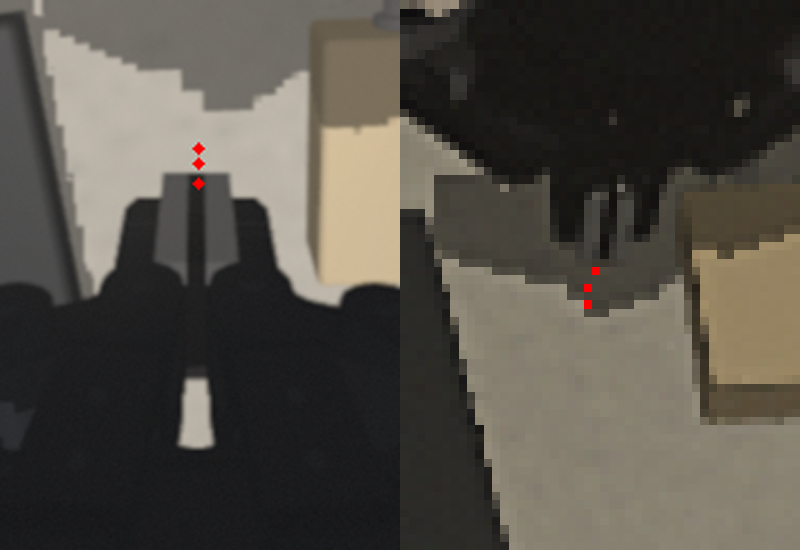

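The measured TCP (three red dots: TCP, +10 and +20 mm) lies below the real finger tips: they stand roughly 20 to 25 mm above it. I'll touch down gently for the exact value.

Request:
apply_moves(targets=[[0,0,15,0,0,0,1],[0,0,12,0,0,0,1],[0,0,4,0,0,0,1],[0,0,1,0,0,0,1],[0,0,1,0,0,0,1]])

```text
time: 5.15
tool_pos: [495.9, 184.8, -16.0]
tcp_rot: [180.0, 0.0, 180.0]
ft_force: [-0.4, 0.5, -0.0]
finger_gap: -0.1
grip_force: 0.0
```

Request:
apply_moves(targets=[[0,0,1.5,0,0,0,1],[0,0,1.5,0,0,0,1]])

```text
time: 5.4
tool_pos: [495.8, 184.8, -19.0]
tcp_rot: [180.0, 0.0, 180.0]
ft_force: [-0.5, 0.3, -0.6]
finger_gap: -0.1
grip_force: 0.0
```

Request:
apply_moves(targets=[[0,0,1,0,0,0,1],[0,0,1,0,0,0,1]])

```text
time: 5.65
tool_pos: [495.6, 184.8, -21.2]
tcp_rot: [180.0, 0.0, 180.0]
ft_force: [0.5, -1.3, -0.1]
finger_gap: 0.1
grip_force: 0.0
```

Request:
apply_moves(targets=[[0,0,1,0,0,0,1],[0,0,1,0,0,0,1]])

```text
time: 5.9
tool_pos: [495.6, 184.8, -23.2]
tcp_rot: [180.0, 0.0, 180.0]
ft_force: [0.7, -0.8, -0.3]
finger_gap: 0.2
grip_force: 0.0
```

Request:
apply_moves(targets=[[0,0,1,0,0,0,1],[0,0,0.5,0,0,0,1]])

```text
time: 6.15
tool_pos: [495.5, 184.8, -24.8]
tcp_rot: [-180.0, -0.0, 180.0]
ft_force: [0.9, -0.8, 0.7]
finger_gap: -0.3
grip_force: 0.0
```

Request:
apply_moves(targets=[[0,0,1,0,0,0,1],[0,0,0.5,0,0,0,1]])

```text
time: 6.4
tool_pos: [495.5, 184.8, -26.3]
tcp_rot: [-180.0, -0.0, 180.0]
ft_force: [0.3, -0.2, -0.5]
finger_gap: -0.2
grip_force: 0.0
```

Request:
apply_moves(targets=[[0,0,1,0,0,0,1],[0,0,0.5,0,0,0,1]])

```text
time: 6.65
tool_pos: [495.5, 184.8, -27.8]
tcp_rot: [-180.0, -0.0, 180.0]
ft_force: [0.3, -0.8, -0.2]
finger_gap: -0.0
grip_force: 0.0
```

Request:
apply_moves(targets=[[0,0,1,0,0,0,1],[0,0,0.5,0,0,0,1]])

```text
time: 6.9
tool_pos: [495.5, 184.8, -29.3]
tcp_rot: [-180.0, -0.0, 180.0]
ft_force: [0.3, 0.3, -0.0]
finger_gap: -0.2
grip_force: 0.0
```

Request:
apply_moves(targets=[[0,0,1,0,0,0,1],[0,0,0.5,0,0,0,1]])

```text
time: 7.15
tool_pos: [495.5, 184.8, -30.8]
tcp_rot: [-180.0, -0.0, 180.0]
ft_force: [-0.4, -0.1, 0.7]
finger_gap: 0.1
grip_force: 0.0
```

Run:
```python
from h import *
np.set_printoptions(precision=1,suppress=True)
st=sensors.sense();p=st['tool_pos'];cw=optics.get_calibration('wrist');cs=optics.get_calibration('side')
print(p,st['ft_force'],st['joint_efforts'])
# pad near faces end at wrist row 249; pads' faces at x-11 / x
for dx in(-11,0,11): print(dx,proj(cw,[[p[0]+dx,p[1],p[2]+d] for d in(15,20,25,30,35,40)])[:,1],)
s3=cv2.imread('pics/s3.png');
print(proj(cs,[[495.6+dx,184.8,17.2+d] for dx in(-11,0,11) for d in(20,25,30,35)])[:,1])
```

```text
[495.5 184.8 -30.8] [-0.4 -0.1  0.7] [ -0.  -51.3 -42.   -0.    0.   -0. ]
-11 [231.3 234.5 238.  241.7 245.6 249.8]
0 [249.  252.7 256.7 260.8 265.2 269.9]
11 [266.1 270.2 274.6 279.1 284.  289.1]
[167.6 166.4 165.3 164.1 171.6 170.5 169.3 168.2 175.7 174.6 173.4 172.3]
```

Request:
apply_moves(targets=[[0,0,2,0,0,0,1],[0,0,2,0,0,0,1],[0,0,0,0,0,0,1]])

```text
time: 7.52
tool_pos: [495.3, 184.7, -35.0]
tcp_rot: [-180.0, -0.0, 180.0]
ft_force: [-0.1, -0.8, -0.4]
finger_gap: -0.1
grip_force: 0.0
```

Request:
apply_moves(targets=[[0,0,1,0,0,0,1],[0,0,0.5,0,0,0,1]])

```text
time: 7.78
tool_pos: [495.6, 184.8, -35.5]
tcp_rot: [-180.0, -0.0, 180.0]
ft_force: [-6.2, -1.5, 12.8]
finger_gap: 0.0
grip_force: 6.1
```

Request:
apply_moves(targets=[[0,0,1,0,0,0,1],[0,0,0.5,0,0,0,1]])

```text
time: 8.02
tool_pos: [495.7, 184.8, -35.5]
tcp_rot: [-180.0, -0.0, 180.0]
ft_force: [-13.4, -3.8, 29.0]
finger_gap: -0.1
grip_force: 14.2
```

Request:
apply_moves(targets=[[0,0,1,0,0,0,1],[0,0,0.5,0,0,0,1]])

```text
time: 8.28
tool_pos: [495.7, 184.9, -35.6]
tcp_rot: [-180.0, -0.0, 180.0]
ft_force: [-21.6, -5.8, 45.3]
finger_gap: -0.5
grip_force: 22.4
```

Contact came at a reported z of −35.4, so the real tips stand 35.4 mm above the reported TCP. I'll apply that offset from now on.

Request:
apply_moves(targets=[[0,0,-40,0,0,0,0],[0,0,-40,0,0,0,0],[0,25,0,0,0,0,0],[0,24,0,0,0,0,0],[0,0,0,0,0,0,0],[0,0,0,0,0,0,0]], force=40)

```text
time: 9.02
tool_pos: [495.4, 233.3, 40.5]
tcp_rot: [-180.0, -0.0, 180.0]
ft_force: [0.3, 0.1, 0.4]
finger_gap: 85.5
grip_force: 0.0
```

Request:
apply_moves(targets=[[0,0.5,30,0,0,0,0],[0,0,30,0,0,0,0],[0,0,13,0,0,0,0],[0,0,0,0,0,0,0],[0,0,0,0,0,0,1],[0,0,0,0,0,0,1],[0,0,0,0,0,0,1],[0,0,0,0,0,0,1],[0,0,0,0,0,0,1],[0,0,0,0,0,0,1]])

```text
time: 10.28
tool_pos: [496.7, 234.6, -30.8]
tcp_rot: [180.0, 0.1, 180.0]
ft_force: [-0.8, -0.5, 5.8]
finger_gap: 39.4
grip_force: 41.1
```

Request:
apply_moves(targets=[[0,0,-20,0,0,0,1],[0,0,-40,0,0,0,1],[-8,-41,0,0,0,0,1],[-8,-41,0,0,0,0,1],[-9,-41,0,0,0,0,1],[-9,-40,0,0,0,0,1],[0,0,0,0,0,0,1],[0,0,25,0,0,0,1],[0,0,10,0,0,0,1],[0,0,4,0,0,0,1],[0,0,0,0,0,0,1]])

```text
time: 11.65
tool_pos: [529.4, 71.7, -11.1]
tcp_rot: [180.0, -0.0, 180.0]
ft_force: [1.3, -0.4, -2.8]
finger_gap: 39.2
grip_force: 41.0
```

Request:
apply_moves(targets=[[0,0,1.5,0,0,0,1],[0,0,1.5,0,0,0,1]])

```text
time: 11.9
tool_pos: [530.0, 71.4, -13.7]
tcp_rot: [180.0, 0.1, 180.0]
ft_force: [0.8, 0.6, -2.4]
finger_gap: 39.0
grip_force: 41.0
```

Request:
apply_moves(targets=[[0,0,1,0,0,0,1],[0,0,1,0,0,0,1]])

```text
time: 12.15
tool_pos: [529.7, 71.3, -14.9]
tcp_rot: [180.0, 0.0, 180.0]
ft_force: [-10.6, -0.2, 17.7]
finger_gap: 39.3
grip_force: 43.3
```

Request:
apply_moves(targets=[[0,0,0,0,0,0,0],[0,0,0,0,0,0,0],[0,0,0,0,0,0,0],[0,0,-15,0,0,0,0],[0,0,-35,0,0,0,0],[0,0,-45,0,0,0,0],[0,0,-45,0,0,0,0],[0,0,-40,0,0,0,0],[0,0,0,0,0,0.175,0],[0,0,0,0,0,0.175,0],[0,0,0,0,0,0.175,0],[0,0,0,0,0,0.175,0],[0,0,0,0,0,0.175,0],[0,0,0,0,0,0.175,0],[0,0,0,0,0,0.175,0],[0,0,0,0,0,0.175,0],[0,0,0,0,0,0.17,0]])

```text
time: 14.28
tool_pos: [529.6, 71.2, 165.0]
tcp_rot: [179.9, -0.0, 89.7]
ft_force: [-0.8, -0.7, -0.4]
finger_gap: 85.3
grip_force: 0.0
```

Request:
apply_moves(targets=[[4,40,0,0,0,0,0],[4,40,0,0,0,0,0],[4,41,0,0,0,0,0],[4,41,0,0,0,0,0],[0,0,0,0,0,0,0],[0,0,0,0,0,0,0]])

```text
time: 15.02
tool_pos: [691.2, 87.3, 164.2]
tcp_rot: [-180.0, -0.0, 90.0]
ft_force: [0.3, -0.8, 0.4]
finger_gap: 85.0
grip_force: 0.0
```

Run:
```python
from h import *
np.set_printoptions(precision=1,suppress=True)
ct,cs=optics.get_calibration('top'),optics.get_calibration('side')
a=snap('wrist','w5');cw=optics.get_calibration('wrist');b=snap('side','s5');snap('top','t5');print(sensors.sense()['tool_pos'])
print(np.array(cw['pose']))
A=a[60:330,140:420]; cv2.imwrite('pics/c5.png',np.hstack([cv2.resize(A,(480,463),interpolation=2),cv2.resize(b[150:230,230:285+30],(320,463)[:2] if 0 else (320,463),interpolation=2)])[:,:,::-1])
```

```text
[691.1  87.3 165.1]
[[  1.    0.    0.  691.1]
 [  0.   -1.   -0.3 160.6]
 [  0.    0.3  -1.  341.6]
 [  0.    0.    0.    1. ]]
```

View pics/c5.png

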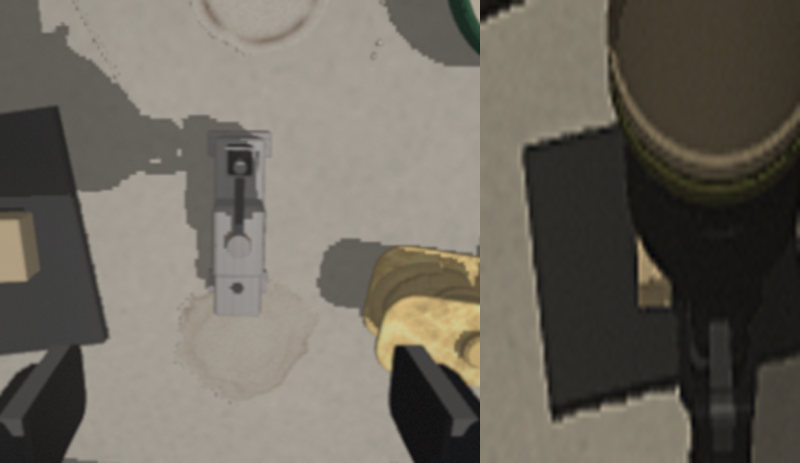

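The wrist crop shows the gauge: housing top at about (216–264, 210–275) in the crop, pin head (238,244), post top (240,167), and the gold articulator beginning at crop column 362. The blank lies on the plate at left. Now the housing's position.

```bash
cat > g.py <<'E'
from h import *
np.set_printoptions(precision=1,suppress=True)
cw=optics.get_calibration('wrist');k=480/280
f=lambda p:(np.array(p,float)+.5)/k-.5+(140,60)
print('housing',onz(cw,f([(216,210),(264,210),(264,275),(216,275),(238,244)]),74))
print('pinhead81',onz(cw,f([(238,244)]),83),'post',onz(cw,f([(240,167)]),105),'marker',onz(cw,f([(240,162)]),81))
print('bridge end',onz(cw,f([(216,315),(261,315)]),50), 'articul',onz(cw,f([(362,300)]),70))
print('blank on plate top40 right edge',onz(cw,f([(33,214),(25,280)]),40))
# thick blank check in the top/side views
for n,fn,b in(('top','t5',(225,185,95,80)),('side','s5',(230,150,110,80))):
    im=cv2.imread('pics/'+fn+'.png').astype(int);x,y,w,h=b;g=im[y:y+h,x:x+w]
    m=((g[...,2]-g[...,0]>28)&(g[...,2]>110)).astype(np.uint8)
    N,l,s,ce=cv2.connectedComponentsWithStats(m);i=1+s[1:,4].argmax()
    c=optics.get_calibration(n);cnt=cv2.findContours((l==i).astype(np.uint8),0,1)[0][0]
    bx=cv2.boxPoints(cv2.minAreaRect(cnt))+[x,y];X=onz(c,bx,40);print(n,s[i],X,X.mean(0))
E
python3 g.py
```

```text
housing [[680.6 103.8  74. ]
 [705.6 103.8  74. ]
 [706.2  67.9  74. ]
 [680.2  67.9  74. ]
 [692.1  85.3  74. ]]
pinhead81 [[692.   87.9  83. ]] post [[692.8 130.1 105. ]] marker [[693.  129.5  81. ]]
bridge end [[678.9  34.   50. ]
 [706.2  34.   50. ]] articul [[761.6  51.7  70. ]]
blank on plate top40 right edge [[570.9  94.2  40. ]
 [561.3  52.8  40. ]]
top [  10    3   85   77 2249] [[436.8 164.8  40. ]
 [625.2 167.9  40. ]
 [624.  -42.4  40. ]
 [435.5 -37.1  40. ]] [530.4  63.3  40. ]
side [42 42  6  7 26] [[560.   54.   40. ]
 [544.6  54.6  40. ]
 [545.1  65.8  40. ]
 [560.5  65.1  40. ]] [552.5  59.9  40. ]
```

Request:
apply_moves(targets=[[-0.5,1.5,30,0,0,0,0.3],[0,0,35,0,0,0,0.3],[0,0,35,0,0,0,0.3],[0,0,25,0,0,0,0.3],[0,0,12,0,0,0,0.3],[0,0,8,0,0,0,0.3],[0,0,0,0,0,0,0.3]])

```text
time: 16.05
tool_pos: [693.1, 86.8, 19.4]
tcp_rot: [180.0, -0.0, 90.0]
ft_force: [0.7, 0.3, -0.1]
finger_gap: 59.7
grip_force: 0.0
```

Request:
apply_moves(targets=[[0,0,0,0,0,0,1],[0,0,0,0,0,0,1],[0,0,0,0,0,0,1],[0,0,0,0,0,0,1],[0,0,0,0,0,0,1]], force=50)

```text
time: 16.68
tool_pos: [693.6, 86.8, 20.2]
tcp_rot: [179.9, -0.0, 90.0]
ft_force: [-2.3, -0.0, 5.6]
finger_gap: 27.0
grip_force: 49.7
```

Request:
apply_moves(targets=[[0,0,-10,0,0,0,1],[0,0,-30,0,0,0,1],[0,0,-30,0,0,0,1],[-3,-30,0,0,0,0,1],[-3,-33,0,0,0,0,1],[-3,-33,0,0,0,0,1],[-3,-33,0,0,0,0,1],[-2.5,-33,0,0,0,0,1],[0,0,0,0,0,0,1],[0,0,0,0,0,0,1]])

```text
time: 17.92
tool_pos: [531.5, 72.3, 89.2]
tcp_rot: [179.9, -0.0, 90.0]
ft_force: [0.0, -0.3, -4.6]
finger_gap: 27.1
grip_force: 50.9
```

Run:
```python
from h import *
np.set_printoptions(precision=1,suppress=True)
s=sensors.sense();print(s['tool_pos'],s['finger_gap'],s['ft_force'])
a=snap('wrist','w6');b=snap('side','s6')
cv2.imwrite('pics/c6.png',np.hstack([cv2.resize(a[40:330,150:430],(400,414),interpolation=2),cv2.resize(b[145:215,230:298],(400,414),interpolation=2)])[:,:,::-1])
# ivory pixels in the wrist view -> world at z=40
im=a.astype(int);m=((im[...,0]-im[...,2]>28)&(im[...,0]>100)).astype(np.uint8)
N,l,st,ce=cv2.connectedComponentsWithStats(m);cw=optics.get_calibration('wrist')
for i in range(1,N):
    if st[i,4]>40:
        x,y,w,h,A=st[i];print(st[i],onz(cw,[(x,y),(x+w,y),(x+w,y+h),(x,y+h)],40))
```

```text
[531.5  72.3  89.2] 27.11229204145928 [ 0.  -0.3 -4.6]
[   0   53   34   78 1383] [[340.8 188.8  40. ]
 [365.  188.3  40. ]
 [353.7 136.2  40. ]
 [327.8 136.5  40. ]]
[304 190  13  48 529] [[552.1  91.7  40. ]
 [562.   91.7  40. ]
 [563.5  52.3  40. ]
 [553.1  52.3  40. ]]
[234 192  16  47 651] [[498.7  90.1  40. ]
 [510.9  90.1  40. ]
 [509.9  51.5  40. ]
 [497.1  51.4  40. ]]
[ 533  212   27   67 1045] [[734.9  74.1  40. ]
 [757.4  74.1  40. ]
 [774.5  13.7  40. ]
 [750.2  14.1  40. ]]
[   0  242  112   75 3877] [[304.3  48.2  40. ]
 [398.2  48.6  40. ]
 [386.4 -22.8  40. ]
 [283.9 -24.4  40. ]]
```

The numbers say the blank spans x 498–563 and y 52–91 on the plate, with the gauge centred above it. Lowering now.

Request:
apply_moves(targets=[[0,0,20,0,0,0,1],[0,0,20,0,0,0,1],[0,0,8,0,0,0,1],[0,0,3,0,0,0,1],[0,0,0,0,0,0,1]])

```text
time: 18.65
tool_pos: [531.4, 72.3, 38.3]
tcp_rot: [180.0, -0.0, 90.0]
ft_force: [0.7, -0.5, -3.0]
finger_gap: 26.7
grip_force: 51.0
```

Request:
apply_moves(targets=[[0,0,1,0,0,0,1],[0,0,0.5,0,0,0,1]])

```text
time: 18.9
tool_pos: [531.6, 72.3, 37.0]
tcp_rot: [179.9, -0.0, 90.0]
ft_force: [0.9, 0.7, -3.2]
finger_gap: 27.0
grip_force: 51.1
```

Request:
apply_moves(targets=[[0,0,0.7,0,0,0,1],[0,0,0.5,0,0,0,1]])

```text
time: 19.15
tool_pos: [531.6, 72.3, 36.1]
tcp_rot: [179.9, -0.0, 90.0]
ft_force: [-3.6, 0.4, 8.4]
finger_gap: 26.7
grip_force: 52.4
```

Request:
apply_moves(targets=[[0,0,0,0,0,0,0.3],[0,0,0,0,0,0,0.3],[0,0,0,0,0,0,0.3],[0,0,-10,0,0,0,0.3],[0,0,-30,0,0,0,0.3],[0,0,-40,0,0,0,0.3],[0,0,-25,0,0,0,0.3],[23,0,0,0,0,0,0.3],[24,0,0,0,0,0,0.3],[0,0,0,0,0,0,0.3],[0,0,0,0,0,0,0.3]], force=20)

```text
time: 20.52
tool_pos: [531.0, 118.9, 140.4]
tcp_rot: [180.0, 0.0, 90.0]
ft_force: [-0.2, 0.4, -0.6]
finger_gap: 60.0
grip_force: 0.0
```

Run:
```python
from h import *
np.set_printoptions(precision=1,suppress=True)
s=sensors.sense();p=s['tool_pos'];print(p,s['finger_gap'],s['ft_force'])
a=snap('wrist','w7');cw=optics.get_calibration('wrist');b=snap('side','s7');cs=optics.get_calibration('side')
P=[[531.6,116.3,121],[531.6,116.3,97],[531.6,106.3,113],[531.6,72.3,90],[531.6,26.3,66]]
q,qs=proj(cw,P),proj(cs,P);print(q,qs)
cx,cy=q[1].astype(int);sx,sy=qs[1].astype(int);print(cx,cy,sx,sy)
A=a[cy-60:cy+60,cx-50:cx+50];B=b[sy-30:sy+30,sx-25:sx+25]
cv2.imwrite('pics/c7.png',np.hstack([cv2.resize(A,(450,540),interpolation=2),cv2.resize(B,(340,540),interpolation=2)])[:,:,::-1])
```

```text
[531.  118.9 140.4] 59.968658782954705 [-0.2  0.4 -0.6]
[[278.4 230.9]
 [278.3 219.6]
 [278.4 239.9]
 [278.3 267.1]
 [278.2 298.7]] [[300.  166.6]
 [299.7 172.5]
 [295.2 168.8]
 [279.4 175.1]
 [258.7 181.7]]
278 219 299 172
```

View pics/c7.png

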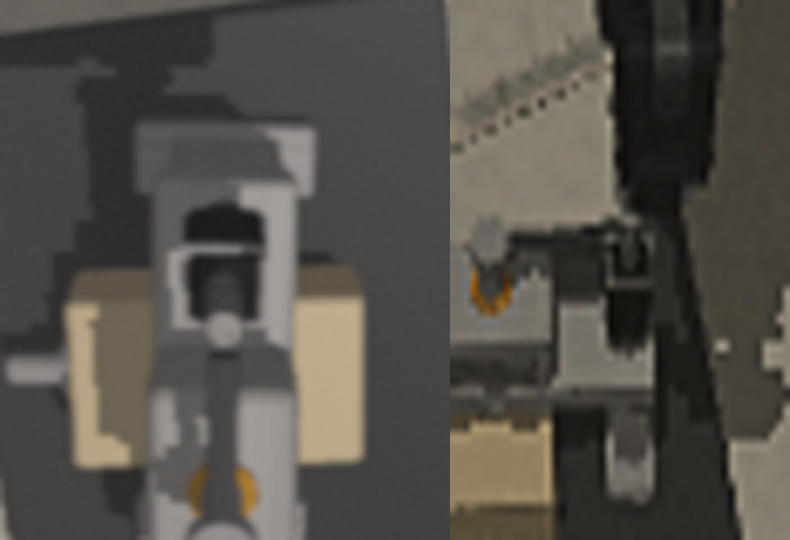

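The wrist crop shows the gauge across the blank, post top at full-frame (278,232), as expected, and the marker's bright top ring at columns 265.8–286.2, rows 213.9–231.2. In the side crop the ring's near edge is at about row 173.4. I'll check the marker's height from these edges.

Run:
```python
from h import *
np.set_printoptions(precision=1,suppress=True)
cs,cw=optics.get_calibration('side'),optics.get_calibration('wrist')
for j in(0,3,6,10,16):
    z=97+j
    w=proj(cw,[[531.6,123.3,z],[531.6,109.3,z],[524.6,116.3,z],[538.6,116.3,z]]);s=proj(cs,[[538.6,116.3,z],[524.6,116.3,z]])
    print(j,'rows',w[:2,1],'cols',w[2:,0],'side rows',s[:,1])
```

```text
0 rows [210.7 228.1] cols [269.2 287.5] side rows [175.3 169.8]
3 rows [211.9 229.5] cols [269.1 287.6] side rows [174.6 169.1]
6 rows [213.2 230.9] cols [269.  287.8] side rows [173.8 168.3]
10 rows [214.8 232.9] cols [268.8 287.9] side rows [172.9 167.3]
16 rows [217.5 235.9] cols [268.6 288.2] side rows [171.4 165.8]
```

The image readings are ambiguous at the few-mm level, so I'll use contact instead: pinch the marker, press it gently to its lower stop (joint 0), then raise it exactly 16 mm.

Request:
apply_moves(targets=[[0,0,30,0,0,0,0.45],[0,0,30,0,0,0,0.45],[0,0,20,0,0,0,0.45],[0,0,9,0,0,0,0.45],[0,0,3,0,0,0,0.45],[0,0,0,0,0,0,0.45]])

```text
time: 21.38
tool_pos: [531.5, 119.2, 48.8]
tcp_rot: [179.9, -0.0, 90.0]
ft_force: [-0.5, -0.3, 0.3]
finger_gap: 47.4
grip_force: 0.0
```

Request:
apply_moves(targets=[[0,0,0,0,0,0,1],[0,0,0,0,0,0,1],[0,0,0,0,0,0,1],[0,0,0,0,0,0,1],[0,0,0,0,0,0,1]], force=20)

```text
time: 22.0
tool_pos: [531.2, 119.3, 48.3]
tcp_rot: [180.0, -0.0, 90.0]
ft_force: [-0.5, 0.8, 0.4]
finger_gap: 13.2
grip_force: 25.9
```

Pinched (13.2 mm, centred, no side force). Pressing down to find the stop.

Request:
apply_moves(targets=[[0,0,0.7,0,0,0,1],[0,0,0.5,0,0,0,1]])

```text
time: 22.25
tool_pos: [531.1, 119.3, 46.9]
tcp_rot: [180.0, -0.0, 90.0]
ft_force: [1.3, 1.2, 1.3]
finger_gap: 13.4
grip_force: 25.9
```

Request:
apply_moves(targets=[[0,0,0,0,0,0,1]])

```text
time: 22.38
tool_pos: [531.0, 119.3, 46.8]
tcp_rot: [180.0, -0.0, 90.0]
ft_force: [1.3, 0.6, 0.5]
finger_gap: 13.1
grip_force: 25.7
```

Request:
apply_moves(targets=[[0,0,0.7,0,0,0,1],[0,0,0.5,0,0,0,1]])

```text
time: 22.62
tool_pos: [531.0, 119.3, 45.7]
tcp_rot: [180.0, -0.0, 90.0]
ft_force: [0.7, 2.0, 1.2]
finger_gap: 13.3
grip_force: 25.8
```

Request:
apply_moves(targets=[[0,0,0.7,0,0,0,1],[0,0,0.5,0,0,0,1]])

```text
time: 22.88
tool_pos: [531.0, 119.3, 44.5]
tcp_rot: [180.0, -0.0, 90.0]
ft_force: [0.3, 1.3, 3.4]
finger_gap: 13.0
grip_force: 26.2
```

Request:
apply_moves(targets=[[0,0,0.7,0,0,0,1],[0,0,0.5,0,0,0,1]])

```text
time: 23.12
tool_pos: [531.4, 119.5, 44.4]
tcp_rot: [180.0, -0.0, 90.0]
ft_force: [-3.1, 0.7, 11.2]
finger_gap: 13.3
grip_force: 27.2
```

The stop is at reported z = 44.4, so the marker had started about 4 mm up. Raise it to 60.4.

Request:
apply_moves(targets=[[0,0,-3,0,0,0,1],[0,0,-4,0,0,0,1],[0,0,-4,0,0,0,1],[0,0,-3,0,0,0,1],[0,0,-2,0,0,0,1],[0,0,0,0,0,0,1],[0,0,0,0,0,0,1]])

```text
time: 24.0
tool_pos: [530.9, 119.2, 59.4]
tcp_rot: [-180.0, 0.0, 90.0]
ft_force: [-1.3, 0.5, 1.8]
finger_gap: 13.4
grip_force: 25.8
```

Request:
apply_moves(targets=[[0,0,0,0,0,0,1]])

```text
time: 24.12
tool_pos: [530.9, 119.2, 59.3]
tcp_rot: [-180.0, 0.0, 90.0]
ft_force: [-0.5, -0.2, 0.7]
finger_gap: 13.1
grip_force: 25.8
```

Up 1.0 more, then release and withdraw.

Request:
apply_moves(targets=[[0,0,-1,0,0,0,1],[0,0,0,0,0,0,1]])

```text
time: 24.38
tool_pos: [530.9, 119.2, 60.2]
tcp_rot: [-180.0, 0.0, 90.0]
ft_force: [-0.0, -0.5, -1.0]
finger_gap: 13.6
grip_force: 25.7
```

Request:
apply_moves(targets=[[0,0,0,0,0,0,0.45],[0,0,0,0,0,0,0.45],[0,0,0,0,0,0,0.45],[0,0,-10,0,0,0,0.4],[0,0,-30,0,0,0,0.3],[0,0,-40,0,0,0,0.3],[0,0,0,0,0,0,0.3],[0,0,0,0,0,0,0.3]])

```text
time: 25.38
tool_pos: [531.1, 119.3, 140.7]
tcp_rot: [180.0, -0.0, 90.0]
ft_force: [-0.5, -0.4, 0.0]
finger_gap: 59.5
grip_force: 0.0
```

```bash
cat > mk.py <<'E'
from h import *
np.set_printoptions(precision=1,suppress=True,linewidth=200)
s=sensors.sense();print(s['tool_pos'],s['time'])
a=snap('wrist','w8');cw=optics.get_calibration('wrist');b=snap('side','s8')
for j in(8,12,16,20):
    z=97+j
    w=proj(cw,[[531.6,123.3,z],[531.6,109.3,z],[524.6,116.3,z],[538.6,116.3,z]]);print(j,'rows',w[:2,1],'cols',w[2:,0])
print('post top',proj(cw,[[531.6,116.3,121]]))
print('old profile (w7)');print(cv2.imread('pics/w7.png',0)[200:240,270:274].mean(1).astype(int))
c=int(w[2,0])+3;print('cols',c);print(cv2.cvtColor(a,7)[205:250,c:c+4].mean(1).astype(int))
r0=int(w[:2,1].mean());print('row',r0,cv2.cvtColor(a,7)[r0-4:r0+5,255:305])
E
python3 mk.py
```

```text
[531.1 119.3 140.7] 25.375
8 rows [215.  232.9] cols [269.6 288.6]
12 rows [216.7 234.9] cols [269.5 288.8]
16 rows [218.5 237. ] cols [269.3 289. ]
20 rows [220.4 239.1] cols [269.2 289.2]
post top [[279.2 231.9]]
old profile (w7)
[ 89  90  91  91  84  59  36  30  29  29  28  31  52  96 122  83  45  35  33  33  33  34  35  38  42  44  44  44  48  70 105 122 101  91  88  83  78  76  76  75]
cols 272
[ 66  56  53  54  47  34  29  29  29  30  29  29  43  87 123  92  49  35  37  36  38  46  50  53  71  94 106 110 108  98  90 107 118  83  66  70  70  71  71  71  75  76  79  81  80]
row 229 [[ 87  88  87  87  87  88  86  86  89  97 123 145 143 116  68  36  33  31  35  39  48  54  56  53  46  40  39  39  39  51  89 129 151 158 159 157 150 131 117 117 119 119 120 121 121 122 123 124 126
  125]
 [ 94  94  94  94  95  95  91  87  90  97 122 144 143 117  70  36  30  34  39  52  61  65  66  65  61  51  41  38  38  52  90 129 151 159 159 156 149 136 136 146 150 151 151 152 153 153 154 154 155
  155]
 [100 100  99  99  99  98  93  87  89  97 121 142 143 117  70  36  30  34  46  59  62  62  63  64
[... 638 characters left out ...]
1  94 132 152 158 158 156 150 145 155 170 174 173 173 173 173 174 174 173 174
  174]
 [100 100 100 100 100  99  93  87  90  93 107 130 140 116  70  39  38  59  99 129 140 144 145 147 145 129  91  51  36  52  94 131 152 159 159 156 150 146 155 170 173 173 174 173 173 173 174 173 173
  174]
 [100 100 100 100 100  99  94  88  89  93 104 126 136 117  72  38  39  63 104 133 140 142 144 143 144 134 101  55  35  51  93 132 152 158 158 156 149 146 157 170 173 172 173 173 173 173 173 174 173
  174]
 [100 100  99 100 100 100  94  88  89  91  96 109 125 113  70  38  38  61 102 131 140 141 141 139 138 126  91  51  35  51  94 132 152 157 159 156 149 146 156 170 173 173 173 173 173 174 174 173 174
  174]]
```

The marker ring's edges now lie at rows 219 and 237, where a joint value of 16 mm predicts 218.5 and 237.0, so the marker is level. Next I'll fetch the gauge.

Request:
apply_moves(targets=[[-23,0,0,0,0,0,0.3],[-24,0.4,0,0,0,0,0.3],[0,0,30,0,0,0,0.3],[0,0,35,0,0,0,0.3],[0,0,25,0,0,0,0.3],[0,0,9,0,0,0,0.3],[0,0,4.5,0,0,0,0.3],[0,0,0,0,0,0,0.3]])

```text
time: 26.48
tool_pos: [531.8, 72.3, 37.3]
tcp_rot: [180.0, -0.0, 90.0]
ft_force: [0.1, 0.2, 0.0]
finger_gap: 59.8
grip_force: 0.0
```

Request:
apply_moves(targets=[[0,0,0,0,0,0,1],[0,0,0,0,0,0,1],[0,0,0,0,0,0,1],[0,0,0,0,0,0,1],[0,0,0,0,0,0,1]], force=50)

```text
time: 27.1
tool_pos: [531.8, 72.3, 37.9]
tcp_rot: [179.9, -0.0, 90.0]
ft_force: [-3.6, -0.2, 5.4]
finger_gap: 26.9
grip_force: 49.2
```

Request:
apply_moves(targets=[[0,0,-10,0,0,0,1],[0,0,-25,0,0,0,1],[0,0,-25,0,0,0,1],[3,32,0,0,0,0,1],[3,32,0,0,0,0,1],[3,32,0,0,0,0,1],[3,33,0,0,0,0,1],[3,32,0,0,0,0,1],[0,0,0,0,0,0,1],[0,0,30,0,0,0,1],[0,0,30,0,0,0,1],[0,0,10,0,0,0,1],[0,0,3,0,0,0,1],[0,0,0,0,0,0,1]])

```text
time: 28.85
tool_pos: [693.1, 87.3, 25.3]
tcp_rot: [179.9, -0.0, 90.0]
ft_force: [0.5, -0.5, -4.7]
finger_gap: 26.5
grip_force: 51.3
```

Request:
apply_moves(targets=[[0,0,1,0,0,0,1],[0,0,0.5,0,0,0,1]])

```text
time: 29.1
tool_pos: [693.0, 87.3, 23.3]
tcp_rot: [179.9, -0.0, 90.0]
ft_force: [0.3, -0.0, -4.4]
finger_gap: 26.9
grip_force: 51.3
```

Request:
apply_moves(targets=[[0,0,0.8,0,0,0,1],[0,0,0.4,0,0,0,1]])

```text
time: 29.35
tool_pos: [692.7, 87.2, 22.0]
tcp_rot: [180.0, 0.0, 90.0]
ft_force: [-3.5, 0.1, 2.8]
finger_gap: 26.8
grip_force: 52.3
```

Request:
apply_moves(targets=[[0,0,0.7,0,0,0,1],[0,0,0,0,0,0,1]])

```text
time: 29.6
tool_pos: [692.8, 87.2, 22.0]
tcp_rot: [179.9, 0.0, 90.0]
ft_force: [-4.7, -1.0, 6.7]
finger_gap: 26.8
grip_force: 52.8
```

Request:
apply_moves(targets=[[0,0,0,0,0,0,0.3],[0,0,0,0,0,0,0.3],[0,0,0,0,0,0,0.3],[0,0,-15,0,0,0,0.3],[0,0,-40,0,0,0,0.3],[0,0,-45,0,0,0,0.3],[0,0,-40,0,0,0,0],[-4,-40,0,0,0,0,0],[-4,-40,0,0,0,0,0],[-4,-41,0,0,0,0,0],[-3.5,-41,0,0,0,0,0]], force=40)

```text
time: 30.98
tool_pos: [529.5, 71.6, 161.7]
tcp_rot: [179.9, -0.0, 90.0]
ft_force: [0.8, -0.1, 0.6]
finger_gap: 85.4
grip_force: 0.0
```

Request:
apply_moves(targets=[[0,0,0,0,0,-0.175,0],[0,0,0,0,0,-0.175,0],[0,0,0,0,0,-0.175,0],[0,0,0,0,0,-0.175,0],[0,0,0,0,0,-0.175,0],[0,0,0,0,0,-0.175,0],[0,0,0,0,0,-0.175,0],[0,0,0,0,0,-0.175,0],[0,0,0,0,0,-0.17,0],[0,0,0,0,0,0,0],[0,0,0,0,0,0,0]])

```text
time: 32.35
tool_pos: [530.6, 71.8, 161.0]
tcp_rot: [180.0, 0.0, 179.7]
ft_force: [-0.5, 0.5, 0.4]
finger_gap: 85.2
grip_force: 0.0
```

Run:
```python
from h import *
np.set_printoptions(precision=1,suppress=True,linewidth=200)
a=snap('wrist','w9');cw=optics.get_calibration('wrist');s=sensors.sense();print(s['tool_pos'],s['tcp_rot'])
im=a.astype(int);m=((im[...,0]-im[...,2]>28)&(im[...,0]>100)).astype(np.uint8)
N,l,st,ce=cv2.connectedComponentsWithStats(m)
for i in range(1,N):
    if st[i,4]>300 and abs(ce[i][0]-280)<80 and ce[i][1]<260:
        k=cv2.findContours((l==i).astype(np.uint8),0,1)[0][0];X=onz(cw,cv2.boxPoints(cv2.minAreaRect(k)),40);print(st[i],X,X.mean(0))
# gauge upright? post top and housing in the side/top views
for n,f in(('top','t9'),('side','s9')):
    b=snap(n,f);c=optics.get_calibration(n);print(n,proj(c,[[692.8,131.2,105],[692.8,87.2,74]]))
for f0,f1,bx in(('top0','t9',(235,140,64,48)),('side0','s9',(255,228,72,54))):
    x,y,w,h=bx;d=cv2.absdiff(cv2.imread(f'pics/{f0}.png'),cv2.imread(f'pics/{f1}.png'))[y:y+h,x:x+w];print('gauge diff',d.mean(),(d.max(2)>40).sum())
```

```text
[530.5  71.8 160.9] [180.    0.  179.8]
[ 257  158   41   63 2464] [[496.   50.9  40. ]
 [496.1  89.8  40. ]
 [559.9  90.7  40. ]
 [559.8  49.4  40. ]] [528.   70.2  40. ]
top [[248.1 153.6]
 [266.9 157.7]]
side [[312.4 238.8]
 [290.3 246. ]]
gauge diff 33.558919270833336 1270
gauge diff 6.066272290809328 75
```

The blank is unmoved, and the side view shows the gauge unchanged from its start pose, so it stands upright. Picking the blank.

Request:
apply_moves(targets=[[1,-0.5,40,0,0,0,0],[0,0,40,0,0,0,0],[0,0,40,0,0,0,0],[0,0,35,0,0,0,0],[0,0,15,0,0,0,0],[0,0,5,0,0,0,0],[0,0,0,0,0,0,0],[0,0,0,0,0,0,1],[0,0,0,0,0,0,1],[0,0,0,0,0,0,1],[0,0,0,0,0,0,1],[0,0,0,0,0,0,1]], force=40)

```text
time: 34.0
tool_pos: [530.2, 71.3, -13.5]
tcp_rot: [180.0, 0.1, 180.0]
ft_force: [-0.5, -0.1, 5.9]
finger_gap: 38.7
grip_force: 41.1
```

Request:
apply_moves(targets=[[0,0,-20,0,0,0,1],[0,0,-40,0,0,0,1],[-3,-42,0,0,0,0,1],[-3,-42,0,0,0,0,1],[-3,-42,0,0,0,0,1],[-3,-42,0,0,0,0,1],[-3,-42,0,0,0,0,1],[-3,-43,0,0,0,0,1],[0,0,0,0,0,0.115,1],[0,0,0,0,0,0,1],[0,0,30,0,0,0,1],[0,0,25,0,0,0,1],[0,0,11,0,0,0,1],[0,0,2,0,0,0,1],[0,0,0,0,0,0,1]])

```text
time: 35.88
tool_pos: [547.9, -181.8, -21.7]
tcp_rot: [-180.0, 0.1, 173.4]
ft_force: [0.4, -0.0, -2.9]
finger_gap: 38.9
grip_force: 40.9
```

Request:
apply_moves(targets=[[0,0,1,0,0,0,1],[0,0,1,0,0,0,1]])

```text
time: 36.12
tool_pos: [547.8, -182.0, -23.8]
tcp_rot: [-180.0, 0.1, 173.4]
ft_force: [-0.4, 0.4, -2.7]
finger_gap: 39.4
grip_force: 41.0
```

Request:
apply_moves(targets=[[0,0,1,0,0,0,1],[0,0,0.7,0,0,0,1]])

```text
time: 36.38
tool_pos: [547.1, -181.8, -26.3]
tcp_rot: [-180.0, -0.0, 173.4]
ft_force: [1.0, -0.2, -3.2]
finger_gap: 39.2
grip_force: 41.0
```

Request:
apply_moves(targets=[[0,0,0.7,0,0,0,1],[0,0,0.5,0,0,0,1]])

```text
time: 36.62
tool_pos: [547.1, -181.8, -26.6]
tcp_rot: [180.0, -0.0, 173.4]
ft_force: [-7.4, 2.9, 11.9]
finger_gap: 38.8
grip_force: 42.5
```

Contact with the pan floor. Release, rise, and check.

Request:
apply_moves(targets=[[0,0,0,0,0,0,0.3],[0,0,0,0,0,0,0.3],[0,0,0,0,0,0,0.3],[0,0,-10,0,0,0,0.3],[0,0,-30,0,0,0,0.3],[0,0,-40,0,0,0,0.3],[0,0,-40,0,0,0,0.3],[0,0,-40,0,0,0,0.3],[0,0,0,0,0,0,0.3],[0,0,0,0,0,0,0.3]])

```text
time: 37.88
tool_pos: [547.1, -181.7, 132.5]
tcp_rot: [-180.0, 0.0, 173.4]
ft_force: [-0.2, 0.5, -1.1]
finger_gap: 59.7
grip_force: 0.0
```

Run:
```python
from h import *
np.set_printoptions(precision=1,suppress=True,linewidth=200)
a=snap('wrist','w10');cw=optics.get_calibration('wrist')
im=a.astype(int);m=((im[...,0]-im[...,2]>28)&(im[...,0]>100)&(im[...,1]>80)).astype(np.uint8)
N,l,st,ce=cv2.connectedComponentsWithStats(m);c,s_=np.cos(np.radians(-6.6)),np.sin(np.radians(-6.6))
for i in range(1,N):
    if st[i,4]>300 and abs(ce[i][0]-280)<80 and ce[i][1]<280:
        k=cv2.findContours((l==i).astype(np.uint8),0,1)[0][0];X=onz(cw,cv2.boxPoints(cv2.minAreaRect(k)),27);d=X.mean(0)[:2]-[582,-185.5]
        print(st[i],X,'in pan',c*d[0]+s_*d[1],-s_*d[0]+c*d[1])
for f0,n,bx in(('top0','top',(235,140,64,48)),('side0','side',(255,228,72,54)),('side0','side',(375,140,35,40)),('side0','side',(148,222,36,34))):
    x,y,w,h=bx;b=snap(n,n+'10');d=cv2.absdiff(cv2.imread(f'pics/{f0}.png'),b[:,:,::-1].copy())[y:y+h,x:x+w];print(bx,'diff',d.mean(),(d.max(2)>40).sum())
```

```text
[ 179    0  166   63 4889] [[ 373.6 -242.7   27. ]
 [ 389.1 -110.    27. ]
 [ 435.5 -112.8   27. ]
 [ 419.3 -251.9   27. ]] in pan -177.13169780938577 -14.304647027639103
[ 256  160   43   67 2700] [[ 510.4 -198.3   27. ]
 [ 513.5 -159.7   27. ]
 [ 577.7 -163.6   27. ]
 [ 574.4 -204.8   27. ]] in pan -38.21066778467623 -0.5209392772075745
[ 254  244   58   36 1187] [[ 601.1 -215.2   27. ]
 [ 572.7 -181.5   27. ]
 [ 609.9 -153.6   27. ]
 [ 640.6 -187.6   27. ]] in pan 23.796984165553177 3.770913814404704
[249 258  68  38 913] [[ 648.9 -225.4   27. ]
 [ 606.9 -218.6   27. ]
 [ 616.1 -151.    27. ]
 [ 658.5 -155.    27. ]] in pan 50.47036849684855 3.857019513627745
(235, 140, 64, 48) diff 3.887478298611111 24
(255, 228, 72, 54) diff 6.94212962962963 77
(375, 140, 35, 40) diff 5.159047619047619 0
(148, 222, 36, 34) diff 3.4893790849673203 0
```

```bash
python3 -c "
from h import *
print(r.hand_in())"
```

```text
the job is handed in; nothing more can be done
None
```

The job is handed in: from the camera checks, the thick blank lies flat in the pan's free half, the gauge stands upright on the worktop with its marker set at about 16 mm, and the thin blank and jaw model look unmoved (about 38 s used; no verdict was returned).

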